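Lock the grinding bowl onto the coffee mill

ROBOT

A 6-joint arm with a two-finger parallel gripper is mounted at the origin on the work surface. World frame = base frame: x ahead of the robot, y to its left, z up, the work surface at z = 0. Lengths are in m, angles in rad, forces in N, time in s.
With the tool pointing down it reaches from about 0.375 to 0.975 m from the base axis. Payload 3.8 kg.
Tool frame: the origin (TCP) lies on the centre line of the jaws, within the pads' length; the fingertips stand 14 mm ahead of it and the grasp point (between the pads) lies 5 mm behind it; z points along the fingers, y is the line along which they close (so a half turn about z gives the same grasp; the last joint's range is limited). The gripper opens to 85 mm and grips with 20 to 120 N. Pads are 22 mm wide; open, the fingers measure 114 mm over their backs; the gripper's body (76 mm by 85 mm) begins 54 mm behind the grasp point. The pads swing forward as they close: fully open they stand 13 mm farther back than shut.
Start: joints at [-1.165, 0.264, 1.604, -0, 1.274, -0.037], TCP at [0.289, -0.61, 0.245] pointing down, gripper open.
Joint ranges: [-2.63, 2.63], [-0.94, 2.18], [0.31, 2.57], [-1.31, 4.45], [0, 2.66], [-2.55, 2.55]. Speed limits (rad/s): [2.57, 2.57, 3.14, 3.14, 3.14, 3.14].

INTERFACE

Orientations are given as a rotation vector (axis times angle).
In Python, from workcell import bot, eyes, spot_in gives the robot as it stands.
- The arm moves only by the tool carry_out, never from a script. Its argument "series" is text: rows parted by semicolons, each of 4 numbers parted by spaces: the shift along the world's x, y, z in m, then the turn about the world's z in degrees. In form: tx ty tz roll; .... A call has 1 to 20 rows; each row shifts and turns the commanded pose from where the row before left it; what a row does not reach is not made up. A row lasts 1/8 s, in which the tool goes at most 62.5 mm and 10.7 degrees, less where a joint would pass 70% of its speed; a pose out of reach is approached as far as the arm can. A call is refused whole if a number of a shift passes 0.0625 or a number of a turn 10.7, either way. A call with a gripper value outside its range is refused whole. "jaw" is the gripper command: -1 is shut, 1 is fully open, values between are in proportion, set as the call begins (left out, the last holds). The fingers move at their own pace and stop on an object; "grip_force" is the grip in N (left out, the last holds). Time passes only in rows, so rows that do not move let the fingers close. It gives the time, the measured TCP pose, the force, the opening and the grip force at its end, in the units of the state.
- bot.read_state(): the state, without advancing time (a new reading comes with each control period).
- eyes.read_camera(name): name is "scene" or "top" or "wrist"; returns (picture, depth): 420x560x3 uint8, blue, green, red; 420x560 float32, m along the optical axis (not along the pixel's ray), 0 where there is no reading.
- eyes.get_calibration(name): a dict with "K" (3x3 intrinsics, pixels), "distortion" ([k1, k2, p1, p2, k3] as OpenCV has them; the pictures are not rectified), "position" and "rotation" of the camera in the world; the wrist camera has in their place "T_tool_cam" (4x4, takes a point from camera to tool coordinates, whose origin is the TCP and whose axes are the flange's). Camera axes: x right, y down, z forward; pixel columns grow to the right and rows downward; lengths in m; the calibration is good to about 2 mm. A picture is of the moment at which its call begins: read the wrist's pose just before it. get_calibration takes no time and is no camera call.
- bot.finish_job(): hands the job in; it is judged then, once.
Trained networks look in the newest picture that a camera, given by its name, has taken for a name from the list of things; names that differ only in an ending like _2 or _b are one class to them, and where a whole thing is asked for, a point or a joint stands for the part that bears it (a point fixed in the world has none). Each returns a list of dicts, best first, with "score" (0 to 1); they miss things now and then, are a little off and sometimes report something else, mostly with a low value. They report only what shows in the picture. A call takes as long as a camera call. They do not tell look-alikes from the thing itself.
- spot_in(camera, target): "rect" ([centre column, centre row, width, height] in pixels, round what is visible of it).
The state is a dict: "time": time; "q": joint angles; "joint_vel": joint speeds; "joint_torque": joint torques, N m; "tool_pos": TCP position; "tcp_rot": TCP orientation; "wrist_force": force on the tool from outside, world axes, zero at the start; "torque": the same for the moment, N m; "width": opening from 0.0 (shut) to 1.0 (fully open); "grip_force": force on a finger pad.
Only numpy, scipy, OpenCV 4.12 (cv2) and the standard library are available. Lean on these libraries where they do the work, as an engineer would, in place of code of your own. Each camera call takes 0.05 s, during which the arm holds its last target. There are 200 camera calls.

TASK

Fit the lidded steel grinding bowl (the one with the straight bar grip on its lid) onto the black coffee mill base: drop its two side pins into the slots of the ring, push it down against the spring, twist it clockwise (seen from above) to the stop and let it spring up into its lock, then leave it there. The slots' direction is not known well, so find them by feel with a light touch: never press or twist hard (stay well under 45 N between bowl and mill), and leave the other things on the counter where they are.

Things in the scene. Friction and masses are not known exactly. Their poses are not given: they have to be found in the camera images.
- bowl: Lidded steel grinding bowl, loose, 0.18 to 0.35 kg, standing upright on its neck; origin at the centre of the neck's underside, z up. Heights in mm: neck 56 dia from 0 to 25 (foot chamfered 2.5), steel bowl 82 dia up to 75, black lid 86 dia from 75 to 83, bar grip on top to 117. Alike when turned half round.
- bowl_grip (a point): Centre of the straight upright bar grip on the bowl's lid, 100 mm above the bowl's origin. The bar is 50 mm long along the bowl's x, 16 wide in y and spans heights 83 to 117 above the origin; it lies in line with the pins below. Axes as the bowl's.
- bowl_pins (a point): On the bowl's axis, 12 mm above its origin, at the height of its two round pins (6 mm dia), which stick out of the neck along the bowl's +x and -x to 36 mm from the axis. Axes as the bowl's.
- mill: Coffee mill base: black round motor base 136 mm dia, 127 high, fixed; origin under its centre, z up, round steel button on its front (-x) side. In its top lies a steel bayonet ring (bore 59 dia) with two slots opposite each other, 9 mm wide, for the pins. They lie along the mill's x give or take 0.35 rad: that angle (the grind setting) is not measured, and stays put while working.
- seat (a point): Centre of the bayonet ring's top face, 130 mm above the counter; axes as the mill's. Height of the bowl's origin from here: -9 mm with the pins resting on the ring between the slots (turn lightly there to find the slots); -14 in the slots, resting on the spring plate. Pushed deeper, the spring resists with 5 N plus 0.5 N per mm. At -25 the bowl's shoulder hits the mill, hard.
- locked (a point): On the mill's axis, 19 mm below seat: where the bowl's origin is when locked. To get there, push to 22 to 25 mm below seat, so the pins clear the 7 mm thick teeth of the ring, turn clockwise from above to the stop (0.69 rad from the slots' middle), let go: from 0.60 rad on, the spring lifts the pins 3 mm into notches. Let go earlier, it stays 22 mm below seat or comes out.
- jar: Look-alike, to be left alone: plain steel jar 82 dia, 70 high, black lid with a round knob (28 dia, top at 100), no neck and no pins; origin under its centre.
- kettle: White gooseneck kettle, 132 dia, 152 high, spout on its -x side (reach 145), handle on +x; origin under its centre. Bystander.
- mug: White mug on the caddy's lowest tier, origin under its centre. Bystander.
- funnel: White funnel, mouth down, on the caddy's middle tier; origin at the centre of its mouth. Bystander.
- shot: Small glass measure on the caddy's top tier; origin under its centre. Bystander.
- spoon: Spoon lying flat along its x axis; origin under its middle. Bystander.
- tamper: Steel tamper, 58 dia, 78 high; origin under its centre. Bystander.
There are look-alikes about, which are no part of the job. Leave any orange look-alike of the bowl alone.

How it is judged:
On the way:
1. the bowl is pushed in over the mill until the pins are below the ring's teeth (z of bowl in the frame of seat below -0.0212 m and horizontal distance between bowl and seat below 0.004 m), for 0.1 s.
At the end, for the whole second after the job is handed in: The bowl sits locked in the mill at rest, upright within 0.06 rad and centred within 4 mm, its origin 17.2 to 20.6 mm below the ring's top face: pins sprung up into the notches at the end of the twist (unlocked it stands at -14 or higher, stuck under the teeth at about -22) (z of bowl in the frame of seat between -0.0206 and -0.0172 m and horizontal distance between bowl and seat below 0.004 m and angle between bowl's own z axis and vertical below 0.06 rad and linear speed of bowl below 0.01 m/s and angular speed of bowl below 0.1 rad/s); the robot touches nothing.
It fails at once if bowl and mill pressed or twisted against each other with more than 45 N (contact force between bowl and mill above 45 N).
It fails at once if a bystander was shoved (more than 25 mm) or tipped over (distance of any of jar, kettle, mug, funnel, shot, spoon, tamper from where it was at the start of the episode above 0.025 m or angle between any of jar, kettle, mug, funnel, shot, tamper's own z axis and vertical above 0.35 rad).
It also fails if it takes over 72 s, if anything falls off the work surface, if the arm or the gripper's body presses on something with over 40 N, if the wrist force passes 120 N, or if a joint passes its speed limit or range.

## Working session

There is one attempt and no reset: what is moved stays moved. The work goes in short steps, Python scripts to look and compute and a tool call to move; the robot and the scene stay as the last step left them, time stands still between calls to the robot, and variables do not carry over. Pictures are saved under pics/ and viewed, at most 10 in all, crops included, and the job is handed in when it is done.

Besides the shell and the picture viewer there is one more tool, called after ">>>" by a JSON object that holds its "api" and its "payload", one argument or row to a line. carry_out: Moves the arm, as the interface text tells. Its arguments: {"type":"object","properties":{"series":{"type":"string"},"jaw":{"type":"number"},"grip_force":{"type":"number"}},"required":["series"]}

```bash
mkdir -p pics; cat > h.py <<'E'
import numpy as np, cv2
from workcell import bot, eyes, spot_in
from scipy.spatial.transform import Rotation as R
def cam(n):
    c=eyes.get_calibration(n); K=np.array(c["K"]); D=np.array(c["distortion"])
    if "T_tool_cam" in c:
        s=bot.read_state(); T=np.eye(4); T[:3,:3]=R.from_rotvec(s["tcp_rot"]).as_matrix(); T[:3,3]=s["tool_pos"]
        T=T@np.array(c["T_tool_cam"]); return K,D,T[:3,3],T[:3,:3]
    r=np.array(c["rotation"]); 
    r=r if r.shape==(3,3) else R.from_rotvec(r).as_matrix()
    return K,D,np.array(c["position"]),r
def ray(C,u,v):
    K,D,p,r=C; x=cv2.undistortPoints(np.array([[[u,v]]],float),K,D)[0,0]
    return p, r@np.array([x[0],x[1],1])
def atz(C,u,v,z):
    p,d=ray(C,u,v); return p+d*(z-p[2])/d[2]
def pt(C,dep,u,v):
    p,d=ray(C,u,v); return p+d*dep[int(round(v)),int(round(u))]
def cloud(C,dep,m):
    v,u=np.nonzero(m&(dep>0)); K,D,p,r=C
    x=cv2.undistortPoints(np.stack([u,v],1).astype(float)[:,None],K,D)[:,0]
    return p+(np.c_[x,np.ones(len(x))]*dep[v,u][:,None])@r.T,u,v
E
python3 - <<'E'
from h import *
ims={}
for n in("scene","top"):
    im,d=eyes.read_camera(n); cv2.imwrite(f"pics/{n}0.png",im); np.savez(f"pics/{n}0.npz",im=im,d=d)
    C=cam(n); print(n,C[2].round(3))
    for t in("bowl","mill","jar"):
        for r in spot_in(n,t)[:4]:
            u,v,w,h=r["rect"]; 
            print(t,round(r["score"],2),np.round(r["rect"]),pt(C,d,min(u,559),min(v,419)).round(3))
print(bot.read_state())
E
```

```text
scene [ 1.604 -0.502  1.243]
bowl 0.88 [244. 225.  23.  34.] [ 0.481 -0.264  0.084]
bowl 0.86 [199. 237.  28.  35.] [ 0.479 -0.405  0.082]
bowl 0.66 [225. 201.  29.  37.] [ 0.352 -0.292  0.081]
mill 0.83 [387. 186.  43.  51.] [0.5   0.214 0.116]
mill 0.17 [366. 221.  32.  43.] [0.528 0.136 0.009]
jar 0.69 [327. 234.  23.  32.] [ 0.583 -0.027  0.061]
top [ 0.29  -0.126  1.738]
bowl 0.95 [364. 240.  24.  26.] [ 0.448 -0.386  0.116]
bowl 0.88 [334. 283.  28.  29.] [ 0.311 -0.283  0.122]
bowl 0.77 [326. 241.  26.  27.] [ 0.449 -0.262  0.111]
mill 0.61 [174. 249.  40.  44.] [0.431 0.227 0.12 ]
mill 0.21 [323. 243.  31.  25.] [ 0.441 -0.252  0.114]
jar 0.85 [252. 215.  30.  28.] [ 0.541 -0.026  0.096]
jar 0.69 [207. 227.  17.  52.] [0.512 0.136 0.021]
jar 0.48 [175. 247.  46.  43.] [0.437 0.226 0.121]
{'time': 0.4, 'q': array([-1.16488053e+00,  2.64078858e-01,  1.60419465e+00,  9.28823508e-06,
        1.27368003e+00, -3.68977985e-02]), 'joint_vel': array([-4.60083235e-05,  1.42624659e-04, -1.62452316e-03,  1.13457657e-03,
        6.47684997e-04,  5.28357321e-04]), 'joint_torque': array([-7.48641360e-04, -5.14245951e+01, -3.67015672e+01, -1.36486087e-04,
        4.91483894e-03, -3.13375881e-05]), 'tool_pos': array([ 0.28919033, -0.60980579,  0.24505379]), 'tcp_rot': array([-3.06455798e+00, -6.89818525e-01,  9.02793860e-05]), 'wrist_force': array([ 0.74734638,  0.55969356, -0.80216598]), 'torque': array([-0.02470404, -0.00797276,  0.03872356]), 'grip_force': 0.0, 'width': 0.9947778963521325}
```

```bash
python3 - <<'E'
import cv2,numpy as np
a=cv2.imread("pics/top0.png")[190:310,140:400]; b=cv2.imread("pics/scene0.png")[150:270,170:430]
cv2.imwrite("pics/c0.png",np.vstack([cv2.resize(x,None,fx=2.5,fy=2.5,interpolation=cv2.INTER_CUBIC) for x in(a,b)]))
E
```

```text
(no output)
```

View pics/c0.png

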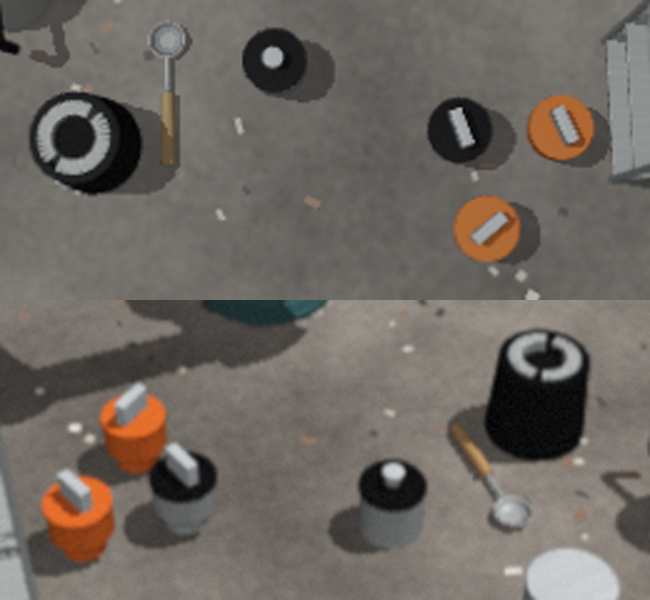

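The top view shows three bar-grip bowls, at px (324,242), (364,241) and (335,282). The first has a black lid and steel body, so it is the one meant. The other two are orange look-alikes. The jar with the round knob is at (250,214). The mill at (170,245) shows its two dark slots running about -34° in the world.

```bash
python3 - <<'E'
from h import *
z=np.load("pics/top0.npz"); im,d=z["im"],z["d"]; C=cam("top")
P,u,v=cloud(C,d,np.ones(d.shape,bool))
def near(c,r,lo,hi):
    m=(np.hypot(P[:,0]-c[0],P[:,1]-c[1])<r)&(P[:,2]>lo)&(P[:,2]<hi); return P[m]
b=near((.447,-.255),.05,.098,.135); l=near((.447,-.255),.06,.07,.097)
print(len(b),b.mean(0),len(l)); q=cv2.minAreaRect(b[:,:2].astype(np.float32)); print(q)
m=near((.437,.222),.09,.115,.15); print(len(m),m.mean(0),cv2.minEnclosingCircle(m[:,:2].astype(np.float32)),np.median(m[:,2]))
c=near((.36,-.55),.25,.03,.5); print("caddy",c.min(0),c.max(0))
print(np.array(eyes.get_calibration("wrist")["T_tool_cam"]).round(3),eyes.get_calibration("wrist")["K"])
E
```

```text
88 [ 0.44874254 -0.25734236  0.11613872] 445
((0.449143648147583, -0.25780266523361206), (0.050370391458272934, 0.0158999040722847), 21.111356735229492)
983 [0.44324497 0.240324   0.12740512] ((0.44386258721351624, 0.2416495531797409), 0.062144361436367035) 0.12816170847773
caddy [ 0.25208518 -0.73154125  0.03004375] [ 0.58197305 -0.30101796  0.49998638]
[[ 0.001 -0.96  -0.281  0.07 ]
 [ 1.     0.001  0.     0.   ]
 [ 0.    -0.281  0.96  -0.13 ]
 [ 0.     0.     0.     1.   ]] [[303.25582546   0.         284.50827312]
 [  0.         303.25582546 215.90127698]
 [  0.           0.           1.        ]]
```

>>> {"api": "carry_out", "payload": {
  "series": "0 0 0.05 0; 0.02 0.04 0.02 0; 0.03 0.06 0 0; 0.03 0.06 0 0; 0.03 0.06 0 -2; 0.03 0.055 0 -3; 0.01 0.03 0 0; 0 0 0 0"
}}

```text
time: 1.4
tool_pos: [0.4337, -0.3153, 0.3156]
tcp_rot: [3.091, 0.561, 0.001]
wrist_force: [0.5, -0.3, -0.4]
width: 0.998
grip_force: 0.0
```

```bash
cat > bw.py <<'E'
from h import *
def bar(zl,zh,g):
    C=cam("wrist"); im,d=eyes.read_camera("wrist")
    P,u,v=cloud(C,d,np.ones(d.shape,bool))
    m=(np.hypot(P[:,0]-g[0],P[:,1]-g[1])<.035)&(P[:,2]>zl)&(P[:,2]<zh)
    print(m.sum(),P[m].mean(0),np.median(P[m][:,2]),cv2.minAreaRect(P[m][:,:2].astype(np.float32)))
    return im,d,C,P
E
python3 - <<'E'
from bw import *
im,d,C,P=bar(.110,.13,(.449,-.2575)); cv2.imwrite("pics/w1.png",im)
print(bot.read_state()["tool_pos"])
E
```

```text
690 [ 0.44948948 -0.25996463  0.11770682] 0.11777337251624248 ((0.4487883746623993, -0.2599456310272217), (0.04827619343996048, 0.016277138143777847), 19.62902069091797)
[ 0.43331887 -0.31663885  0.31560758]
```

View pics/w1.png

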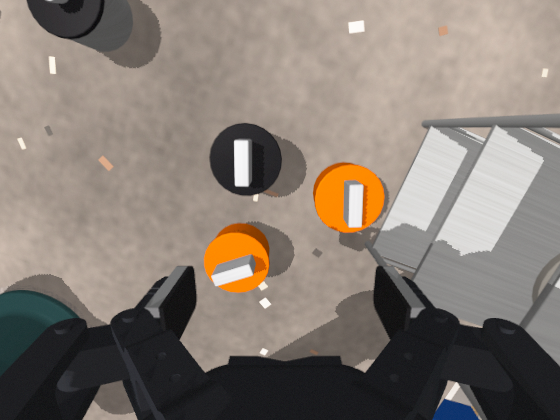

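The wrist view confirms it: the black-lidded steel bowl is at (244,160), with orange look-alikes at (348,197) and (237,258). I'm approaching the black one.

>>> {"api": "carry_out", "payload": {
  "series": "0.008 0.028 -0.02 0; 0.008 0.029 -0.04 0; 0 0 -0.05 0; 0 0 -0.03 0; 0 0 0 0; 0 0 0 0",
  "jaw": 0.1
}}

```text
time: 2.2
tool_pos: [0.4496, -0.2617, 0.1766]
tcp_rot: [3.091, 0.553, 0.002]
wrist_force: [0.6, 1.2, 1.1]
width: 0.552
grip_force: 0.0
```

```bash
python3 - <<'E'
from bw import *
s=bot.read_state();print(s["tool_pos"],np.degrees(2*np.arctan2(s["tcp_rot"][1],s["tcp_rot"][0])))
im,d,C,P=bar(.110,.13,(.449,-.2595))
E
```

```text
[ 0.44959059 -0.26174165  0.17663875] 20.30092462282232
1744 [ 0.45085272 -0.25912061  0.11755634] 0.11769919217349967 ((0.44907134771347046, -0.2599225640296936), (0.05025560036301613, 0.015903625637292862), 19.5899658203125)
```

>>> {"api": "carry_out", "payload": {
  "series": "0 0.002 -0.04 -0.7; 0 0 -0.023 0; 0 0 -0.01 0; 0 0 0 0; 0 0 0 0"
}}

```text
time: 2.88
tool_pos: [0.4501, -0.2592, 0.1039]
tcp_rot: [3.094, 0.536, 0.003]
wrist_force: [-0.2, 0.3, 0.1]
width: 0.545
grip_force: 0.0
```

>>> {"api": "carry_out", "payload": {
  "series": "0 0 0 0; 0 0 0 0; 0 0 0 0; 0 0 0 0; 0 0 0 0; 0 0 0 0",
  "jaw": -1,
  "grip_force": 70
}}

```text
time: 3.62
tool_pos: [0.4499, -0.2589, 0.1033]
tcp_rot: [3.094, 0.536, 0.002]
wrist_force: [-0.2, -1.4, 5.7]
width: 0.18
grip_force: 69.4
```

>>> {"api": "carry_out", "payload": {
  "series": "0 0 0.02 0; 0 0 0.05 0; 0 0 0.05 0; 0 0 0.05 0; 0 0.03 0.03 7; 0 0.045 0.02 9; 0 0.045 0 9; 0 0.045 0 9; 0 0.045 0 9; 0 0.045 0 9; 0 0.045 0 9; 0 0.03 0 9; 0 0.01 0 0; 0 0 0 0; 0 0 0 0"
}}

```text
time: 5.5
tool_pos: [0.4488, 0.0807, 0.3218]
tcp_rot: [-2.23, -2.213, 0.002]
wrist_force: [1.1, -0.6, -3.4]
width: 0.172
grip_force: 69.0
```

```bash
python3 - <<'E'
from h import *
s=bot.read_state();print(s["tool_pos"],np.degrees(2*np.arctan2(s["tcp_rot"][1],s["tcp_rot"][0])),s["wrist_force"],s["q"].round(2))
C=cam("wrist");im,d=eyes.read_camera("wrist"); cv2.imwrite("pics/w2.png",im); np.savez("pics/w2.npz",im=im,d=d,p=C[2],r=C[3])
P,u,v=cloud(C,d,np.ones(d.shape,bool))
m=(np.hypot(P[:,0]-.444,P[:,1]-.2405)<.09)&(P[:,2]>.115)&(P[:,2]<.145)
print(m.sum(),cv2.minEnclosingCircle(P[m][:,:2].astype(np.float32)),np.percentile(P[m][:,2],[5,50,95]))
E
```

```text
[0.44883592 0.08074613 0.32184146] -270.4400599093012 [ 1.06955941 -0.61748982 -3.42200567] [ 0.12 -0.2   1.94 -0.    1.4   0.13]
9628 ((0.44470179080963135, 0.23955392837524414), 0.0607026107609272) [0.11619574 0.12795373 0.13176581]
```

View pics/w2.png

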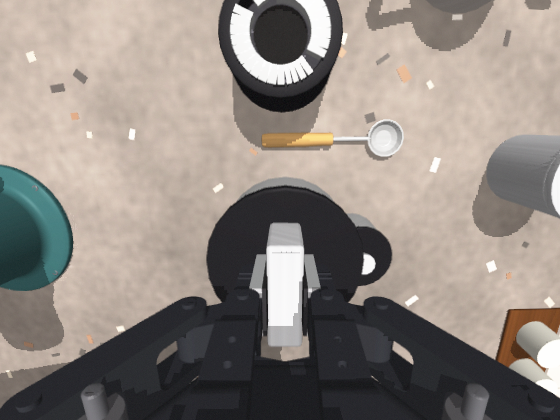

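The held bowl is in place at (285,270). The ring is at (278,35), with dark slots at about (243,10) and (313,70). Next I'll measure its centre and the slot angle.

```bash
python3 - <<'E'
from h import *
z=np.load("pics/w2.npz"); im=z["im"]; K,D,_,_=cam("wrist"); C=(K,D,z["p"],z["r"])
g=cv2.cvtColor(im,cv2.COLOR_BGR2GRAY); m=np.zeros(g.shape,np.uint8); m[:95,215:345]=1
m&=(g>140).astype(np.uint8)
n,l,st,ct=cv2.connectedComponentsWithStats(m); 
k=[i for i in range(1,n) if st[i,4]>150]; print(st[k])
Q=[]
for i in k:
    v,u=np.nonzero(l==i); Q+= [atz(C,a,b,.130)[:2] for a,b in zip(u,v)]
Q=np.array(Q,np.float32); c,r=cv2.minEnclosingCircle(Q); print("outer",c,r)
# inner and outer radii per angle -> circle fit of inner edge
from scipy.optimize import least_squares
def edges(c):
    a=np.arctan2(Q[:,1]-c[1],Q[:,0]-c[0]); rr=np.hypot(*(Q-c).T); b=np.floor(a/np.radians(6)).astype(int)
    I=[];O=[]
    for x in set(b):
        s=b==x
        if s.sum()>12: I.append(Q[s][rr[s].argmin()]);O.append(Q[s][rr[s].argmax()])
    return np.array(I),np.array(O)
I,O=edges(np.array(c))
for E in(I,O):
    f=least_squares(lambda p:np.hypot(E[:,0]-p[0],E[:,1]-p[1])-p[2],[*c,.04],loss="soft_l1",f_scale=.001); print(f.x.round(4))
cc=f.x[:2]
for c0 in (cc,np.array([.4445,.2400])):
  prof=[]
  for a in range(0,360,2):
    vals=[]
    for r in np.linspace(.033,.040,8):
        p=np.array([c0[0]+r*np.cos(np.radians(a)),c0[1]+r*np.sin(np.radians(a)),.130])
        uv=cv2.projectPoints(((p-C[2])@C[3])[None],np.zeros(3),np.zeros(3),K,D)[0][0,0]
        if 0<=uv[0]<559 and 0<=uv[1]<419: vals.append(g[int(round(uv[1])),int(round(uv[0]))])
    prof.append(np.mean(vals) if vals else -1)
  prof=np.array(prof); print([(2*i,int(prof[i])) for i in range(180) if 0<=prof[i]<140])
E
```

```text
[[ 215    0   18   95  869]
 [ 296    0   35   57 1163]
 [ 323    0   22   95  790]
 [ 230    4   83   81 2368]]
outer (0.443717896938324, 0.2221301943063736) 0.07492788136005402
[0.4447 0.2401 0.0295]
[0.444  0.2517 0.0612]
[(154, 15), (156, 17), (158, 17), (160, 19), (162, 18), (164, 97), (232, 133), (234, 131), (236, 124), (238, 123), (240, 103), (242, 95), (244, 101), (246, 78), (248, 72), (250, 69), (252, 61), (254, 50), (256, 59), (258, 50), (260, 46), (262, 54), (264, 49), (266, 45), (268, 46), (270, 46), (272, 46), (274, 49), (276, 48), (278, 50), (280, 46), (282, 47), (284, 55), (286, 46), (288, 50), (290, 48), (292, 63), (294, 60), (296, 63), (298, 88), (300, 89), (302, 85), (304, 57), (306, 59), (308, 61), (310, 65), (312, 70), (314, 108)]
[(134, 95), (136, 42), (138, 42), (140, 39), (142, 37), (144, 38), (146, 47), (316, 78), (318, 78), (320, 78), (322, 79), (324, 86), (326, 92), (328, 98)]
```

>>> {"api": "carry_out", "payload": {
  "series": "-0.001 0.02 0 8; -0.001 0.035 0 9; -0.001 0.035 0 9; -0.001 0.035 0 9; 0 0.025 0 9; 0 0.0095 -0.01 7.4; 0 0 -0.03 0; 0 0 -0.03 0; 0 0 0 0; 0 0 0 0"
}}

```text
time: 6.8
tool_pos: [0.4458, 0.2409, 0.2534]
tcp_rot: [1.048, 2.96, 0.001]
wrist_force: [0.5, -0.1, -2.2]
width: 0.175
grip_force: 69.1
```

```bash
cat > st.py <<'E'
from h import *
s=bot.read_state();print(s["time"],s["tool_pos"].round(4),np.degrees(2*np.arctan2(s["tcp_rot"][1],s["tcp_rot"][0]))%360,s["wrist_force"].round(1),s["torque"].round(2),s["q"].round(2),R.from_rotvec(s["tcp_rot"]).as_matrix()[:,2].round(4))
E
python3 st.py
```

```text
6.8 [0.4458 0.2409 0.2534] 140.99407268986664 [ 0.5 -0.1 -2.2] [-0.04 -0.05  0.02] [ 0.45 -0.06  1.95 -0.    1.26 -0.44] [ 1.3e-03  5.0e-04 -1.0e+00]
```

>>> {"api": "carry_out", "payload": {
  "series": "-0.001 -0.001 -0.01 0; 0 0 -0.008 0; 0 0 -0.004 0; 0 0 -0.002 0; 0 0 0 0; 0 0 0 0"
}}

```text
time: 7.55
tool_pos: [0.444, 0.2402, 0.2284]
tcp_rot: [1.047, 2.962, 0.0]
wrist_force: [-0.3, -0.1, -2.9]
width: 0.174
grip_force: 69.0
```

```bash
python3 st.py
```

```text
7.55 [0.444  0.2402 0.2284] 141.0771514993271 [-0.3 -0.1 -2.9] [ 0.03 -0.07 -0.01] [ 0.45 -0.05  1.98 -0.    1.21 -0.44] [ 0.  0. -1.]
```

>>> {"api": "carry_out", "payload": {
  "series": "0 0 -0.001 0; 0 0 -0.001 0; 0 0 -0.001 0; 0 0 -0.001 0; 0 0 -0.001 0; 0 0 0 0; 0 0 0 0"
}}

```text
time: 8.43
tool_pos: [0.444, 0.2402, 0.2232]
tcp_rot: [1.047, 2.962, 0.0]
wrist_force: [1.2, -0.3, -3.5]
width: 0.173
grip_force: 69.0
```

```bash
python3 st.py
```

```text
8.425 [0.444  0.2402 0.2232] 141.07010894551206 [ 1.2 -0.3 -3.5] [ 0.06 -0.11  0.03] [ 0.45 -0.05  1.99  0.    1.2  -0.44] [ 0.  0. -1.]
```

>>> {"api": "carry_out", "payload": {
  "series": "0 0 -0.001 0; 0 0 -0.001 0; 0 0 -0.001 0; 0 0 0 0; 0 0 0 0"
}}

```text
time: 9.05
tool_pos: [0.4441, 0.2403, 0.2203]
tcp_rot: [1.047, 2.962, 0.001]
wrist_force: [0.3, 1.8, -2.9]
width: 0.173
grip_force: 69.0
```

```bash
python3 st.py
```

```text
9.05 [0.4441 0.2403 0.2203] 141.06969525704278 [ 0.3  1.8 -2.9] [ 0.32 -0.28  0.02] [ 0.45 -0.04  1.99  0.    1.19 -0.44] [ 4.e-04  3.e-04 -1.e+00]
```

>>> {"api": "carry_out", "payload": {
  "series": "0 0 -0.001 0; 0 0 -0.001 0; 0 0 -0.001 0; 0 0 -0.001 0; 0 0 -0.001 0; 0 0 0 0; 0 0 0 0"
}}

```text
time: 9.93
tool_pos: [0.4443, 0.2404, 0.2156]
tcp_rot: [1.047, 2.961, 0.001]
wrist_force: [0.4, 1.7, 4.3]
width: 0.172
grip_force: 70.1
```

```bash
python3 st.py
```

```text
9.925 [0.4443 0.2404 0.2156] 141.07050660352135 [0.4 1.7 4.3] [ 0.25 -0.12  0.03] [ 0.45 -0.04  2.    0.    1.18 -0.44] [ 8.e-04  4.e-04 -1.e+00]
```

Spring felt (about 7 N). I'll push on to about -23.5 mm.

>>> {"api": "carry_out", "payload": {
  "series": "0 0 -0.001 0; 0 0 -0.001 0; 0 0 -0.001 0; 0 0 -0.001 0; 0 0 -0.001 0; 0 0 -0.001 0; 0 0 0 0; 0 0 0 0"
}}

```text
time: 10.92
tool_pos: [0.4443, 0.2403, 0.2097]
tcp_rot: [1.047, 2.961, 0.001]
wrist_force: [0.9, 0.9, 6.1]
width: 0.177
grip_force: 70.4
```

```bash
python3 st.py
```

```text
10.925 [0.4443 0.2403 0.2097] 141.06777187125653 [0.9 0.9 6.1] [ 0.22 -0.08  0.02] [ 0.45 -0.03  2.    0.    1.17 -0.44] [ 8.e-04  4.e-04 -1.e+00]
```

>>> {"api": "carry_out", "payload": {
  "series": "0 0 0 -2; 0 0 0 -2; 0 0 0 -2; 0 0 0 -2; 0 0 0 -2; 0 0 0 0; 0 0 0 0"
}}

```text
time: 11.8
tool_pos: [0.4442, 0.2401, 0.2097]
tcp_rot: [1.301, 2.859, 0.0]
wrist_force: [0.3, -0.4, 6.4]
width: 0.173
grip_force: 70.5
```

```bash
python3 st.py
```

```text
11.8 [0.4442 0.2401 0.2097] 131.07127974060063 [ 0.3 -0.4  6.4] [ 0.11 -0.04 -0.07] [ 0.45 -0.03  2.   -0.    1.17 -0.27] [ 6.e-04 -1.e-04 -1.e+00]
```

Turning freely under the teeth.

>>> {"api": "carry_out", "payload": {
  "series": "0 0 0 -2; 0 0 0 -2; 0 0 0 -2; 0 0 0 -2; 0 0 0 -2; 0 0 0 -2; 0 0 0 -2; 0 0 0 -2; 0 0 0 -2; 0 0 0 -2; 0 0 0 -2; 0 0 0 -2; 0 0 0 0; 0 0 0 0"
}}

```text
time: 13.55
tool_pos: [0.4444, 0.2401, 0.2098]
tcp_rot: [1.867, 2.526, 0.001]
wrist_force: [1.1, 0.6, 6.6]
width: 0.173
grip_force: 70.5
```

```bash
python3 st.py
```

```text
13.55 [0.4444 0.2401 0.2098] 107.0690363577328 [1.1 0.6 6.6] [ 0.09 -0.03 -0.06] [ 0.45 -0.03  2.   -0.    1.17  0.15] [ 8.e-04 -1.e-04 -1.e+00]
```

>>> {"api": "carry_out", "payload": {
  "series": "0 0 0 -1; 0 0 0 -1; 0 0 0 -1; 0 0 0 0; 0 0 0 0"
}}

```text
time: 14.18
tool_pos: [0.4444, 0.2401, 0.2098]
tcp_rot: [1.932, 2.476, 0.001]
wrist_force: [1.2, 0.2, 6.1]
width: 0.176
grip_force: 70.5
```

```bash
python3 st.py
```

```text
14.175 [0.4444 0.2401 0.2098] 104.07798279082249 [1.2 0.2 6.1] [ 0.12 -0.14  0.02] [ 0.45 -0.03  2.   -0.    1.17  0.2 ] [ 0.001 -0.    -1.   ]
```

>>> {"api": "carry_out", "payload": {
  "series": "0 0 0 -0.7; 0 0 0 -0.7; 0 0 0 0"
}}

```text
time: 14.55
tool_pos: [0.4446, 0.2401, 0.2098]
tcp_rot: [1.961, 2.452, 0.001]
wrist_force: [1.1, 0.6, 5.2]
width: 0.172
grip_force: 70.4
```

```bash
python3 st.py
```

```text
14.55 [0.4446 0.2401 0.2098] 102.69623576728497 [1.1 0.6 5.2] [ 0.15 -0.2   0.19] [ 0.45 -0.03  2.   -0.    1.17  0.23] [ 1.5e-03 -1.0e-04 -1.0e+00]
```

>>> {"api": "carry_out", "payload": {
  "series": "0 0 0 -0.6; 0 0 0 0; 0 0 0 0"
}}

```text
time: 14.92
tool_pos: [0.4448, 0.2401, 0.2098]
tcp_rot: [1.974, 2.442, 0.002]
wrist_force: [2.0, 1.3, 6.3]
width: 0.177
grip_force: 70.3
```

```bash
python3 st.py
```

```text
14.925 [0.4448 0.2401 0.2098] 102.10291578203612 [2.  1.3 6.3] [ 0.14 -0.28  0.2 ] [ 0.45 -0.03  2.   -0.    1.17  0.24] [ 1.9e-03 -1.0e-04 -1.0e+00]
```

At the stop: torque has risen and the turn is about 39°. Now I'll let the spring lift it.

>>> {"api": "carry_out", "payload": {
  "series": "0 0 0 0.5; 0 0 0.001 0; 0 0 0.001 0; 0 0 0.001 0; 0 0 0.001 0; 0 0 0.0003 0; 0 0 0 0; 0 0 0 0"
}}

```text
time: 15.92
tool_pos: [0.4445, 0.2402, 0.2137]
tcp_rot: [1.964, 2.451, 0.001]
wrist_force: [5.6, 0.5, 2.7]
width: 0.172
grip_force: 70.0
```

```bash
python3 st.py
```

```text
15.925 [0.4445 0.2402 0.2137] 102.57224934304202 [5.6 0.5 2.7] [ 0.11 -1.16  0.07] [ 0.45 -0.04  2.   -0.    1.18  0.23] [ 1.1e-03  1.0e-04 -1.0e+00]
```

>>> {"api": "carry_out", "payload": {
  "series": "0 0 0 0; 0 0 0 0; 0 0 0 0; 0 0 0 0; 0 0 0 0",
  "jaw": 0.1,
  "grip_force": 20
}}

```text
time: 16.55
tool_pos: [0.4438, 0.2401, 0.2134]
tcp_rot: [-1.965, -2.451, 0.001]
wrist_force: [0.4, 0.3, -0.1]
width: 0.55
grip_force: 0.0
```

>>> {"api": "carry_out", "payload": {
  "series": "0 0 0.005 0; 0 0 0.02 0; 0 0 0.04 0; 0 0 0.04 0; 0.02 -0.05 0.02 0; 0.02 -0.05 0 0; 0.02 -0.03 0 0; 0 0 0 0; 0 0 0 0"
}}

```text
time: 17.68
tool_pos: [0.5038, 0.1104, 0.3387]
tcp_rot: [-1.965, -2.45, -0.0]
wrist_force: [0.3, -0.6, 0.0]
width: 0.55
grip_force: 0.0
```

```bash
python3 st.py; python3 - <<'E'
from bw import *
im,d,C,P=bar(.195,.24,(.4445,.240)); 
m=(np.hypot(P[:,0]-.4445,P[:,1]-.24)<.045)&(P[:,2]>.18)&(P[:,2]<.20)
print("lid",m.sum(),np.median(P[m][:,2]),cv2.minEnclosingCircle(P[m][:,:2].astype(np.float32)))
cv2.imwrite("pics/w3.png",im)
E
```

```text
17.675 [0.5038 0.1104 0.3387] 102.54549925258976 [ 0.3 -0.6  0. ] [-0.02  0.03  0.  ] [ 0.17 -0.09  1.81  0.    1.41 -0.05] [-3.e-04  5.e-04 -1.e+00]
4321 [0.44597206 0.2371443  0.20847607] 0.1962283323211605 ((0.4450581669807434, 0.23729582130908966), (0.06937909126281738, 0.06424997001886368), 12.603178977966309)
lid 6711 0.19511202528663452 ((0.44443657994270325, 0.23913317918777466), 0.04306851699948311)
```

View pics/w3.png

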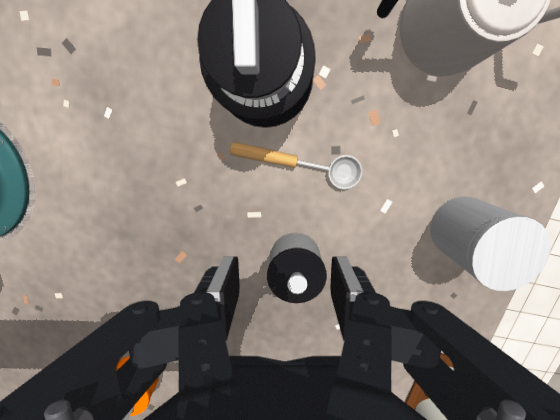

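The bowl sits in the mill, with its bar at (246,35). Its height looks right, so I'll check bar top and tilt before handing in.

```bash
python3 - <<'E'
from bw import *
im,d,C,P=bar(.220,.24,(.4445,.240))
m=(np.hypot(P[:,0]-.4445,P[:,1]-.24)<.041)&(P[:,2]>.18)&(P[:,2]<.2)
for k in (m,):
    Q=P[k]; A=np.c_[Q[:,:2]-[.4445,.24],np.ones(len(Q))]; print(np.linalg.lstsq(A,Q[:,2],rcond=None)[0])
    print(np.percentile(Q[:,2],[5,25,50,75,95]))
E
```

```text
1589 [0.44547248 0.23633404 0.22867086] 0.2289386945436341 ((0.4449624717235565, 0.23723256587982178), (0.016440609470009804, 0.04658382758498192), 12.781229019165039)
[-0.00125781 -0.00047028  0.19517621]
[0.1939285  0.19464827 0.1951819  0.19568426 0.19639931]
```

Bar top is at 0.2289 m against 0.228 expected when locked, the lid is level, and the bar angle is 102.8°. It's locked.

```bash
python3 -c "
from workcell import bot
print(bot.finish_job())"
```

```text
the job is handed in; nothing more can be done
None
```

The steel bowl is fitted and locked in the coffee mill by camera measurement (about 19 mm below the ring, level and centred), the gripper is clear, nothing else was touched, and the job is handed in; the hand-in returned no verdict.

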